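# Lock a transformer in the test jig and hold the contact sled at its mark

### The job

Get the transformer ready for its gap test: first swing the jig's keeper bar shut across the top of it until its end snaps home past the sprung ball of the catch. Then take the contact sled by its upright tab, pull it back from the transformer against its spring until its pointer stands level with the notch in the index clip, and keep it there: the sled springs back if let go, so finish while still holding it at the mark. Leave the tweezers and the jack plug on the jig where they lie.

Things in the scene. Friction and masses are not known exactly. Their poses are not given: they have to be found in the camera images.
- jig: fixed test jig: grey deck 165 x 300 mm, top at z = 0.130, on a pedestal above the cables. Origin on the bench under it; z up, +y along the deck to the transformer end (robot's left), -y is the way the sled is pulled, -x side faces the robot. Offsets below are in mm on these axes. Between transformer and right end nothing is taller than the sled's tab
- keeper (a joint): hinge of the keeper bar, vertical axis, rad: 0 = shut against a hard stop (bar along jig -x, across the transformer), grows as the free end swings level towards jig +y; starts at 0.8 to 1.3. Stays where left (0.5 N friction at the knob). The bar's end meets the catch's sprung ball at about 0.12, is past it below 0.06; that takes about 3 N at the knob; then it rests at 0 to 0.03
- keeper_hinge (a point): point on the vertical hinge axis of the keeper bar at mid-thickness of the bar (57 mm above the deck); pivot post at jig x +70, y +60
- keeper_knob (a point): centre of the part to hold of the upright round black knob on the keeper bar, 80 mm above the deck, 85 mm from the hinge axis. Knob: diameter 15 mm, from the bar's top (61 mm above the deck) to 94 mm above the deck. The steel bar is 16 mm wide, 8 mm thick, its underside 3 mm above the transformer
- catch (a point): where the rounded free end of the keeper bar (110 mm from the hinge axis) stands when shut, in front of the catch post: a dark block 18 x 34 mm, 64 mm tall, with the small brass sprung ball in its face
- sled: spring-return contact sled on a steel rail: black block 36 x 46 mm, top 28 mm above the deck, with two brass pins towards the transformer, an upright tab and a pointer. Origin at deck height under the tab; axes as the jig's. Slides along jig -y from home (0, jig y -35) up to 95 mm; the spring pulls it back with about 4.5 N at home, 10 N at 60 mm
- sled_grip (a point): middle of the part to hold of the sled's upright aluminium tab, 53 mm above the deck. Tab: 24 mm along the jig's x, 12 mm along the pull direction (jig y), from 28 to 67 mm above the deck
- sled_pointer (a point): tip of the sled's thin steel pointer, which sticks out to the jig's -x side, 26 mm above the deck; in line with the tab's centre
- notch (a point): middle of the 5 mm wide notch in the index clip: dark block 16 x 22 mm, 23 mm tall, on the scale strip beside the rail, on the robot's side. Fixed, but placed so that the sled must be drawn 35 to 65 mm. The sled is at the mark when pointer and notch have the same position along jig y. Axes as the jig's
- transformer: small mains transformer, 63 x 50 x 50 mm, 0.5 kg, standing loose in its low nest on the deck at jig x +15, y +60; origin at the centre of its underside
- tweezers: steel tweezers, 122 x 19 x 9 mm, lying on the deck along its edge towards the robot; bystander
- jack_plug: black jack plug, 49 x 12 x 12 mm, lying on the deck near its far edge; bystander
Not all that is in view belongs to the job. Of the things like the transformer, leave any that is orange; of the rest the smaller one is meant.

How it is judged:
By the outcome, as a careful person would: the job done as asked, in the order asked, and still so for the second after the job is handed in, while the arm keeps its last pose, push and grip.
It also fails if it takes over 42 s, if anything falls off the work surface, if the arm or the gripper's body presses on something with over 40 N, if the wrist force passes 120 N, or if a joint passes its speed limit or range.

### The arm

A 6-joint arm with a two-finger parallel gripper is mounted at the origin on the work surface; the furniture and walls round the work are solid. World frame = base frame: x ahead of the robot, y to its left, z up, the work surface at z = 0. Lengths are in m, angles in rad, forces in N, time in s.
With the tool pointing down it reaches from about 0.35 to 0.775 m from the base axis. Payload 5.5 kg.
Tool frame: the origin (TCP) lies where the fingers leave the gripper's body, on its centre line; the fingertips stand env.tip_reach ahead of it and the grasp point (between the pads) lies 54 mm ahead of it (env.tip_reach is the distance from the TCP to the fingertips, in m); z points along the fingers, y is the line along which they close (so a half turn about z gives the same grasp; the last joint's range is limited). The gripper opens to 85 mm and grips with 20 to 120 N. Pads are 22 mm wide; open, the fingers measure 114 mm over their backs; the gripper's body (76 mm by 85 mm) begins 54 mm behind the grasp point. The pads swing forward as they close: fully open they stand 13 mm farther back than shut.
Start: joints at [-1.294, 0.313, 0.046, 1.304, 0, 1.431], TCP at [0.233, -0.526, 0.304] pointing down, gripper open.
Joint ranges: [-2.76, 2.76], [-0.86, 1.69], [-1.03, 1.26], [-2.2, 2.34], [-1.47, 1.5], [-3.14, 3.14]. Speed limits (rad/s): [2.57, 2.57, 3.14, 3.14, 3.14, 3.14].

### API

Orientations are given as a unit quaternion [w, x, y, z].
In Python, from workcell import status, optics, hand_in, env gives the robot as it stands.
- The arm moves only by the shell command python3 -m handwheel 'ROWS' [FORCE]. ROWS is a JSON object whose one key "deltas" holds a list of rows, each a list of 5 numbers: the opening, from -1 (shut) to 1 (fully open), then the shift along the tool's x, y, z in units of 40 mm (1.0 is 40 mm), then the turn about the tool's z in units of 10 degrees (1.0 is 10 degrees). In form: {"deltas": [[jaw, x, y, z, roll], ...]}. A call has 1 to 20 rows; each row shifts and turns the commanded pose from where the row before left it, along the tool's axes as they then stand; what a row does not reach is not made up. A row lasts 1/8 s, in which the tool goes at most 62.5 mm and 10.7 degrees, less where a joint would pass 70% of its speed; a pose out of reach is approached as far as the arm can. A call is refused whole if a number of a shift passes 1 or a number of a turn 1, either way. A call with a gripper value outside its range is refused whole. The fingers move at their own pace and stop on an object; FORCE is the grip in N (left out, the last holds). Time passes only in rows, so rows that do not move let the fingers close. It gives the time, the measured TCP pose, the force, the opening and the grip force at its end, in the units of the state.
- status.get_state(): the state, without advancing time (a new reading comes with each control period).
- optics.read_camera(name): name is "scene" or "top"; returns a dict with "frame" (480x640x3 uint8, red, green, blue), "depth" (480x640 float32, m along the optical axis (not along the pixel's ray), 0 where there is no reading), "vfov" (degrees; the focal length in pixels is half the picture's height over the tangent of half this angle, whatever the lens; pixels are square), "cx", "cy" (the principal point, pixels), "origin" and "attitude" of the camera in the world. Camera axes: x right, y down, z forward; pixel columns grow to the right and rows downward; lengths in m; the calibration is good to about 2 mm. A picture is of the moment at which its call begins.
- hand_in(): hands the job in; it is judged then, once.
The state is a dict: "clock": time; "joint_pos": joint angles; "qvel": joint speeds; "tau": joint torques, N m; "tcp_pos": TCP position; "orientation": TCP orientation; "wrist_force": force on the tool from outside, world axes, zero at the start; "ft_torque": the same for the moment, N m; "finger_gap": finger opening in m; "grip_force": force on a finger pad.
Only numpy, scipy, OpenCV 4.12 (cv2) and the standard library are available. Lean on these libraries where they do the work, as an engineer would, in place of code of your own. Each camera call takes 0.05 s, during which the arm holds its last target. There are 200 camera calls.

## Working session

There is one attempt and no reset: what is moved stays moved. The work goes in short steps, Python scripts to look and compute and a shell command to move; the robot and the scene stay as the last step left them, time stands still between calls to the robot, and variables do not carry over. Pictures are saved under pics/ and viewed, at most 10 in all, crops included, and the job is handed in when it is done.

```bash
mkdir -p pics; ls
cat > h.py <<'E'
import numpy as np, cv2
from workcell import status, optics, hand_in, env
from scipy.spatial.transform import Rotation as R
def cam(n):
    c=optics.read_camera(n); return c
def rot(a):
    a=np.array(a); 
    return a if a.shape==(3,3) else R.from_quat([a[1],a[2],a[3],a[0]]).as_matrix()
def cloud(c):
    f=240/np.tan(np.radians(c['vfov'])/2); v,u=np.mgrid[0:480,0:640]; d=c['depth']
    p=np.stack([(u-c['cx'])/f*d,(v-c['cy'])/f*d,d],-1)
    return p@rot(c['attitude']).T+np.array(c['origin'])
def save(c,n): cv2.imwrite('pics/'+n,c['frame'][...,::-1])
E
python3 - <<'E'
from h import *
for n in('scene','top'):
    c=cam(n); save(c,n+'0.png'); np.savez(n+'0.npz',P=cloud(c)); print({k:c[k] for k in c if k not in('frame','depth')}, (c['depth']==0).sum())
print(status.get_state(), env.tip_reach)
E
```

```text
pics
{'vfov': 46.998650113578414, 'cx': 318.24751285839864, 'cy': 226.74589065029855, 'origin': array([-0.01260623,  0.49656542,  0.99562634]), 'attitude': array([ 0.14243146, -0.34876824,  0.86465492, -0.33233396])} 1203
{'vfov': 45.31009191474097, 'cx': 318.2215421418253, 'cy': 239.2615840099433, 'origin': array([ 0.47649096, -0.06193998,  1.37779347]), 'attitude': array([-0.01848742,  0.71655478, -0.69693346,  0.02216335])} 1257
{'clock': 0.1, 'joint_pos': array([-1.29358139e+00,  3.13924024e-01,  4.51272180e-02,  1.30360771e+00,
       -1.84362302e-05,  1.43117593e+00]), 'qvel': array([-2.96869510e-04, -1.52342853e-03,  2.13591200e-03,  8.38447088e-04,
       -3.83514872e-05,  2.56366763e-04]), 'tau': array([ 2.00926181e-03, -4.81728137e+01,  2.99242312e+01,  1.28092279e-02,
       -1.28004895e-04,  8.40552801e-07]), 'tcp_pos': array([ 0.23268595, -0.52545886,  0.30311284]), 'orientation': array([-8.01560466e-04,  9.78359226e-01,  2.06912007e-01, -6.44723065e-05]), 'wrist_force': array([ 0.56558498, -1.09685611,  0.22145654]), 'ft_torque': array([ 0.00848034, -0.01361048,  0.03753884]), 'grip_force': 0.0, 'finger_gap': 0.08525186998862679} 0.0726
```

View pics/scene0.png

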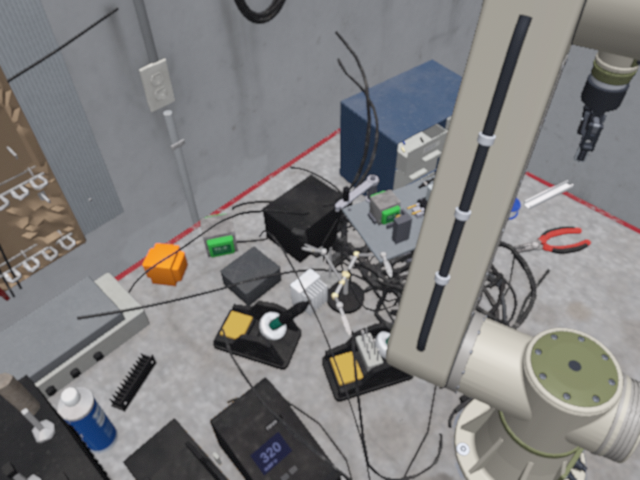

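View pics/top0.png

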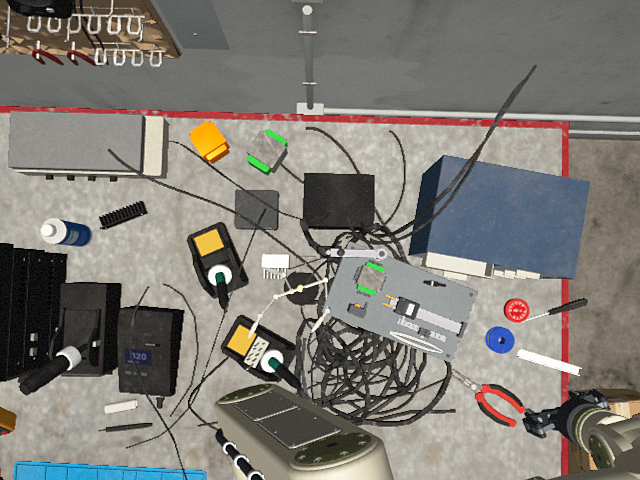

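The top view shows the jig deck at about (330–475, 245–355), the transformer at (370,278), the sled at about (400,305) and the keeper bar at about (355,253). I'll zoom in on it next.

Run:
```python
from h import *
im=cv2.imread('pics/top0.png')[230:370,310:490]
cv2.imwrite('pics/crop0.png',cv2.resize(im,None,fx=4.4,fy=4.2,interpolation=cv2.INTER_CUBIC))
P=np.load('top0.npz')['P']; z=P[...,2]
# deck
m=np.zeros(z.shape,bool); m[230:370,310:490]=1
d=m&(abs(z-.13)<.004)
k=cv2.connectedComponentsWithStats(d.astype('uint8'))
i=1+np.argmax(k[2][1:,4]); d=k[1]==i
print(k[2][i], np.median(z[d]))
xy=P[d][:,:2].astype('float32'); print(cv2.minAreaRect(xy*1000))
np.set_printoptions(linewidth=250)
print('hts mm-130, rows 240..356 step 4, cols 320..480 step 4'); print(((z[240:358:4,320:480:4]-.13)*1000).astype(int))
```

```text
[ 322  256  156  107 6701] 0.13019274235027023
((418.70635986328125, -247.51544189453125), (300.3050537109375, 164.86764526367188), 70.19292449951172)
hts mm-130, rows 240..356 step 4, cols 320..480 step 4
[[-133 -129 -127 ...  103  106  105]
 [-130 -131 -134 ...  101  108  104]
 [ -35  -36 -116 ...  109  105  104]
 ...
 [ -80  -55  -90 ... -130 -128 -135]
 [ -87  -83  -54 ... -131 -133 -127]
 [ -87  -87  -76 ... -130 -126 -129]]
```

View pics/crop0.png

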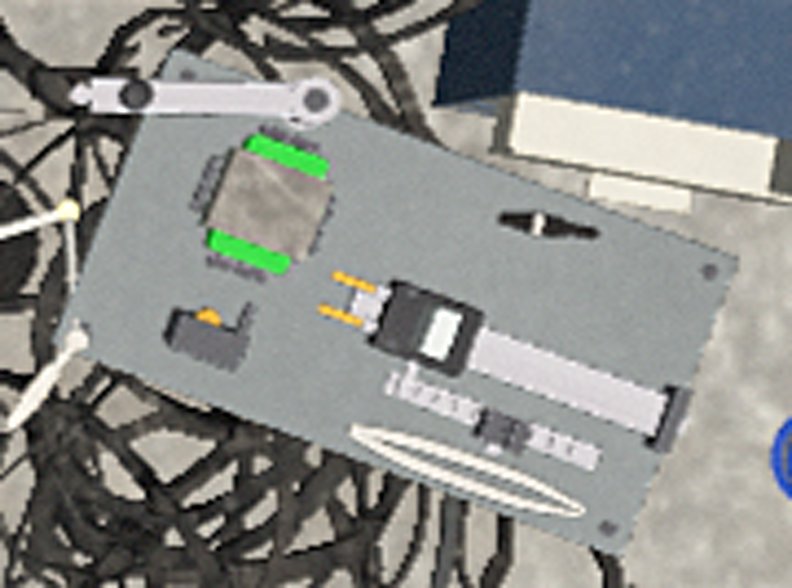

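The crop shows the hinge at crop (316,97), the knob at (135,95), the catch at (210,340), the sled tab at (440,333), the pointer at (408,372) and the clip at (503,428).

Run:
```python
from h import *
np.set_printoptions(linewidth=250,precision=1,suppress=True)
a=np.radians(-19.81);B=np.array([[np.cos(a),np.sin(a)],[-np.sin(a),np.cos(a)]]);o=np.array([.4187,-.2475])
P=np.load('top0.npz')['P']; J=np.dstack([(P[...,:2]-o)@B.T,P[...,2]-.13])*1000
for n,(u,v) in dict(hinge=(316,97),knob=(135,95),tip=(82,95),tab=(440,333),ptr=(408,372),clip=(503,428),catch=(210,340),tw=(470,470),trafo=(265,205)).items():
    print(n,J[int(round(230+v/4.2)),int(round(310+u/4.4))],P[int(round(230+v/4.2)),int(round(310+u/4.4))]*1000)
def reg(n,m):
    q=J[m]; 
    print(n,len(q),q.min(0),q.max(0),np.median(q,0),(q.min(0)+q.max(0))/2)
X,Y,Z=J[...,0],J[...,1],J[...,2]; crop=np.zeros(X.shape,bool); crop[230:370,310:490]=1
reg('tab',crop&(Z>58)&(Z<75)&(abs(X)<30)&(Y<0)&(Y>-80))
reg('knob',crop&(Z>82)&(Z<105)&(Y>30)&(Y<190))
reg('bar',crop&(Z>50)&(Z<70)&(Y>30)&(Y<190)&(X>40))
reg('clip',crop&(Z>17)&(Z<29)&(X<-25)&(Y<-40))
reg('hingepost',crop&(Z>50)&(Z<85)&(Y>40)&(Y<75)&(X>55))
reg('catch',crop&(Z>56)&(Z<70)&(Y>30)&(X<-20))
# tall things nearby, robot base area
for zz in (20,50,80,110,150): 
    m=(Z>zz)&(abs(X)<150)&(Y>60)&(Y<260); print(zz,m.sum(), J[m][::max(1,m.sum()//12)].round())
```

```text
hinge [78.4 80.5 72.3] [ 519.7 -198.4  202.3]
knob [ 46.7 159.3  95.6] [ 516.6 -113.4  225.6]
tip [ 39.4 181.3  57.5] [517.2 -90.3 187.5]
tab [ -7.2 -14.7  65.6] [ 406.9 -258.9  195.6]
ptr [-32.1 -14.7  30. ] [ 383.5 -250.5  160. ]
clip [-41.9 -69.1  13.9] [ 355.9 -298.3  143.9]
catch [-49.9  82.9  64.5] [ 399.9 -152.6  194.5]
tw [-67.6 -65.2   1.5] [ 333.  -286.   131.5]
trafo [20.3 82.6 54.8] [ 465.8 -176.7  184.8]
tab 77 [-19.4 -21.9  58.8] [ 4.2 -8.  74.3] [ -7.6 -13.9  66.4] [ -7.6 -15.   66.6]
knob 145 [41.5 32.4 82. ] [145.3 167.1 104.7] [120.9  72.6  94.2] [93.4 99.7 93.3]
bar 497 [40.1 56.9 50. ] [120.  186.7  69.9] [ 66.6 104.1  61.4] [ 80.1 121.8  60. ]
clip 64 [-49.9 -80.3  18.2] [-34.5 -57.8  27.1] [-42.3 -67.6  22.1] [-42.2 -69.1  22.6]
hingepost 65 [67.7 51.8 54.8] [123.6  74.9  84.2] [108.2  69.6  73.1] [95.7 63.4 69.5]
catch 182 [-59.8  67.2  56.2] [-27.2 101.3  70. ] [-48.6  83.6  64.1] [-43.5  84.3  63.1]
20 2945 [[  -9.  194. 1248.]
 [  -9.  194. 1248.]
 [  -9.  194. 1248.]
 [ 122.   71.   99.]
 [  63.  144.   60.]
 [  74.   93.   59.]
 [  21.  196.   36.]
 [  35.
[... 549 characters left out ...]
  100.]
 [  44.  156.   94.]
 [  -9.  194. 1248.]
 [  -9.  194. 1248.]
 [  -9.  194. 1248.]
 [  -9.  194. 1248.]
 [  -9.  194. 1248.]]
110 1303 [[  -9.  194. 1248.]
 [  -9.  194. 1248.]
 [  -9.  194. 1248.]
 [  -9.  194. 1248.]
 [  -9.  194. 1248.]
 [  -9.  194. 1248.]
 [ 127.   72.  112.]
 [  -9.  194. 1248.]
 [  -9.  194. 1248.]
 [  -9.  194. 1248.]
 [  -9.  194. 1248.]
 [  -9.  194. 1248.]
 [  -9.  194. 1248.]]
150 1257 [[  -9.  194. 1248.]
 [  -9.  194. 1248.]
 [  -9.  194. 1248.]
 [  -9.  194. 1248.]
 [  -9.  194. 1248.]
 [  -9.  194. 1248.]
 [  -9.  194. 1248.]
 [  -9.  194. 1248.]
 [  -9.  194. 1248.]
 [  -9.  194. 1248.]
 [  -9.  194. 1248.]
 [  -9.  194. 1248.]
 [  -9.  194. 1248.]]
```

```bash
cat >> h.py <<'E'
np.set_printoptions(linewidth=200,precision=1,suppress=True)
a=np.radians(-19.81);B=np.array([[np.cos(a),np.sin(a)],[-np.sin(a),np.cos(a)]]);o=np.array([.4187,-.2475])
def J(P): return np.dstack([(P[...,:2]-o)@B.T,P[...,2]-.13])*1000   # deck frame, mm
def tcpJ():
    s=status.get_state(); p=np.array(s['tcp_pos']); x=np.r_[B@(p[:2]-o)*1000,(p[2]-.13)*1000]
    print('clock %.2f grasp pt deck mm'%s['clock'],x-[0,0,54],'tool x yaw',np.degrees(np.arctan2(*rot(s['orientation'])[[1,0],0])),'F',np.array(s['wrist_force']),'gap',s['finger_gap']*1000,'grip',s['grip_force']); return s
E
python3 - <<'E'
from h import *
for cn in('top','scene'):
    Q=J(np.load(cn+'0.npz')['P']); X,Y,Z=Q[...,0],Q[...,1],Q[...,2]
    print(cn)
    def reg(n,m):
        m=m&(Z<200)
        q=Q[m]
        if len(q)>2: print(n,len(q),np.percentile(q,3,0),np.percentile(q,97,0),'mean',q.mean(0))
    reg('trafo',(Z>42)&(Z<60)&(abs(X-20)<45)&(abs(Y-80)<40))
    reg('tab',(Z>58)&(Z<75)&(abs(X)<30)&(Y<0)&(Y>-80))
    reg('knob',(Z>78)&(Z<103)&(abs(X-46)<20)&(abs(Y-159)<20))
    reg('hinge',(Z>66)&(Z<80)&(abs(X-78)<15)&(abs(Y-80)<15))
    reg('clip',(Z>17)&(Z<29)&(X<-25)&(X>-55)&(Y<-40)&(Y>-100))
    reg('catch',(Z>58)&(Z<70)&(abs(X+45)<20)&(abs(Y-84)<25))
    reg('near knob obstacles >60',(Z>66)&(X>60)&(X<220)&(Y>85)&(Y<260))
    reg('near2',(Z>40)&(X>-60)&(X<220)&(Y>175)&(Y<260))
    reg('bluebox side',(Z>66)&(X>90)&(X<220)&(Y>-150)&(Y<85))
E
python3 -m handwheel '{"deltas":[[-0.1,0,0,-1,-1],[-0.1,0,0,-1,-1],[-0.1,0,0,-1,-1],[-0.1,0,0,0,-1],[-0.1,0,0,0,-1],[-0.1,0,0,0,-1],[-0.1,0,0,0,-1],[-0.1,0,0,0,-1],[-0.1,0,0,0,-1],[-0.1,0,0,0,-1],[-0.1,0,0,0,-1],[-0.1,0,0,0,-1],[-0.1,0,0,0,-1],[-0.1,0,0,0,-0.63],[-0.1,0,0,0,0]]}' 20
python3 -c "
from h import *
tcpJ()"
```

```text
top
trafo 585 [-3.7 57.4 42.8] [ 51.1 104.7  55.6] mean [23.1 81.  49.4]
tab 77 [-18.6 -20.2  60.2] [ 3.5 -8.4 72.6] mean [ -7.6 -14.1  66.4]
knob 45 [ 42.4 153.8  90.9] [ 55.  166.3  97.6] mean [ 48.6 160.   94.1]
hinge 28 [69.4 72.6 66. ] [84.4 91.3 70.5] mean [77.  80.2 67.7]
clip 64 [-49.5 -79.3  18.6] [-34.9 -58.2  26.2] mean [-42.2 -68.5  22.2]
catch 179 [-59.   68.6  59.2] [-31.5 100.   68.1] mean [-48.   83.4  63.9]
near knob obstacles >60 28 [66.9 85.1 66.3] [119.7  98.4  81.7] mean [104.2  89.7  72.1]
near2 68 [-39.1 175.6  40.1] [ 48.5 257.9  65.4] mean [ 11.5 210.1  52.4]
bluebox side 4655 [ 109.3 -143.5   77.6] [216.8  59.3 158.7] mean [168.  -51.4 106.4]
scene
trafo 525 [-6.9 57.2 43. ] [ 51.9 105.8  55.5] mean [18.5 82.9 50.3]
tab 30 [ -8.1 -18.3  60. ] [ 3.7 -7.6 71.2] mean [ -1.5 -11.   66.4]
knob 72 [ 41.2 154.8  79.5] [ 53.5 167.   98.4] mean [ 46.3 161.6  90.3]
hinge 32 [68.  72.6 66.2] [84.6 93.4 70.8] mean [77.  82.2 68.1]
catch 183 [-59.8  69.3  58.9] [-30.7 101.2  68.8] mean [-49.7  84.2  64.9]
near knob obstacles >60 39 [61.  85.2 66.1] [118.7 106.8  81.5] mean [102.   90.6  71.4]
near2 104 [-41.3 176.2  40.3] [ 46.9 257.7  65.8] mean [  9.7 211.2  50.4]
bluebox side 3239 [  93.9 -142.7   69.1] [215.8  69.2 161. ] mean [156.4 -41.1 103.2]
clock: 1.98
tcp_pos: [0.2327, -0.5257, 0.4234]
orientation: [-0.0, 0.173, 0.985, 0.0]
wrist_force: [0.8, -0.1, -0.3]
finger_gap: 0.0383
grip_force: 0.0
clock 1.98 grasp pt deck mm [ -80.7 -324.8  239.4] tool x yaw 160.10974383432603 F [ 0.8 -0.1 -0.3] gap 38.254991943543075 grip 0.0
```

```bash
python3 -m handwheel '{"deltas":[[-0.1,-0.23,0.86,0,0],[-0.1,-0.23,0.87,0,0],[-0.1,-0.23,0.87,0,0],[-0.1,-0.23,0.87,0,0],[-0.1,-0.23,0.87,0,0],[-0.1,-0.23,0.86,0,0],[-0.1,-0.23,0.87,0,0],[-0.1,-0.23,0.87,0,0],[-0.1,-0.23,0.86,0,0],[-0.1,-0.23,0.87,0,0],[-0.1,-0.23,0.87,0,0],[-0.1,-0.23,0.86,0,0],[-0.1,-0.23,0.87,0,0],[-0.1,-0.23,0.86,0,0],[-0.1,0,0,0.8,0],[-0.1,0,0,0.8,0],[-0.1,0,0,0,0]]}' 20
python3 - <<'E'
from h import *
tcpJ()
c=cam('top'); P=J(cloud(c))
c=cam('scene'); save(c,'s1.png')
im=cv2.imread('pics/s1.png')[120:300,300:540]
cv2.imwrite('pics/s1c.png',cv2.resize(im,None,fx=3.3,fy=3.3,interpolation=cv2.INTER_CUBIC))
E
```

```text
clock: 4.1
tcp_pos: [0.5173, -0.1124, 0.3574]
orientation: [-0.003, 0.173, 0.985, 0.0]
wrist_force: [0.2, -0.2, 0.1]
finger_gap: 0.0384
grip_force: 0.0
clock 4.10 grasp pt deck mm [ 47.  160.5 173.4] tool x yaw 160.1006189961395 F [ 0.2 -0.2  0.1] gap 38.43718218908983 grip 0.0
```

View pics/s1c.png

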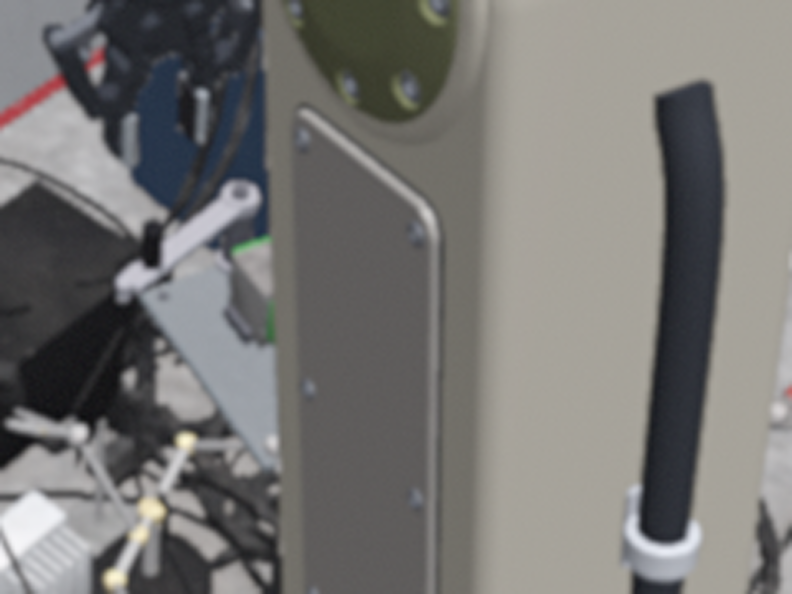

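The crop shows the knob at (152,240) with the open fingers straight above it at about (165,110). I'll lower and grip.

```bash
python3 -m handwheel '{"deltas":[[-0.1,-0.02,0,0.6,0],[-0.1,0,0,0.6,0],[-0.1,0,0,0.6,0],[-0.1,0,0,0.38,0],[-0.1,0,0,0,0],[-1,0,0,0,0],[-1,0,0,0,0],[-1,0,0,0,0],[-1,0,0,0,0]]}' 20
python3 -c "
from h import *
tcpJ()
p=np.array([77.2,80.5]);t0=1.22
for t in np.linspace(t0,0,13): print('%.2f'%t, p+85*np.array([-np.cos(t),np.sin(t)]))
"
```

```text
clock: 5.32
tcp_pos: [0.5199, -0.1131, 0.274]
orientation: [0.001, 0.172, 0.985, 0.0]
wrist_force: [0.4, 3.3, 6.5]
finger_gap: 0.0139
grip_force: 20.9
clock 5.33 grasp pt deck mm [ 49.6 160.7  90. ] tool x yaw 160.20409008463224 F [0.4 3.3 6.5] gap 13.870436429521533 grip 20.931928753852844
1.22 [ 48.  160.3]
1.12 [ 40.  156.9]
1.02 [ 32.5 152.8]
0.92 [ 25.4 147.9]
0.81 [ 18.8 142.3]
0.71 [ 12.8 136. ]
0.61 [  7.5 129.2]
0.51 [  2.9 121.9]
0.41 [ -0.9 114.1]
0.30 [ -3.9 106. ]
0.20 [-6.  97.7]
0.10 [-7.4 89.1]
0.00 [-7.8 80.5]
```

```bash
python3 -m handwheel '{"deltas":[[-1,0,0,-0.1,0],[-1,0.2,-0.085,0,0],[-1,0.19,-0.1,0,0],[-1,0.18,-0.12,0,0],[-1,0.165,-0.14,0,0],[-1,0.15,-0.16,0,0],[-1,0.13,-0.17,0,0],[-1,0.115,-0.18,0,0],[-1,0,0,0,0]]}' 20
python3 -c "
from h import *
tcpJ()"
```

```text
clock: 6.45
tcp_pos: [0.4623, -0.1336, 0.2769]
orientation: [-0.001, 0.172, 0.985, 0.0]
wrist_force: [-3.5, 5.0, -14.1]
finger_gap: 0.0139
grip_force: 19.9
clock 6.45 grasp pt deck mm [  2.5 121.9  92.9] tool x yaw 160.1413080287673 F [ -3.5   5.  -14.1] gap 13.92500481140789 grip 19.896616637706757
```

```bash
python3 -m handwheel '{"deltas":[[-1,0.095,-0.195,0.05,0],[-1,0.075,-0.2,0,0],[-1,0.052,-0.21,0,0],[-1,0.035,-0.215,0,0],[-1,0.01,-0.215,0,0],[-1,0,0,0,0],[-1,0,0,0,0]]}' 20
python3 -c "
from h import *
tcpJ()"
```

```text
clock: 7.32
tcp_pos: [0.4403, -0.1694, 0.2767]
orientation: [0.002, 0.172, 0.985, -0.0]
wrist_force: [-2.8, 6.3, -2.6]
finger_gap: 0.0142
grip_force: 20.9
clock 7.33 grasp pt deck mm [-6.1 80.8 92.7] tool x yaw 160.163604007037 F [-2.8  6.3 -2.6] gap 14.173101371741229 grip 20.901508033275604
```

```bash
python3 -m handwheel '{"deltas":[[-1,0,-0.05,0,0],[-1,0,-0.05,0,0],[-1,0,0,0,0],[-1,0,0,0,0]]}' 20
python3 -c "
from h import *
tcpJ()"
```

```text
clock: 7.82
tcp_pos: [0.4399, -0.1703, 0.2767]
orientation: [0.003, 0.171, 0.985, 0.004]
wrist_force: [3.8, 18.1, -1.0]
finger_gap: 0.0142
grip_force: 21.3
clock 7.83 grasp pt deck mm [-6.2 79.8 92.7] tool x yaw 160.31477505116982 F [ 3.8 18.1 -1. ] gap 14.191011831421113 grip 21.338703632354736
```

```bash
python3 -m handwheel '{"deltas":[[-1,0,0.05,0,0],[-0.1,0,0,0,0],[-0.1,0,0,0,0],[-0.1,0,0,0,0],[-0.1,0,0,-0.7,0],[-0.1,0,0,-0.7,0],[-0.1,0,0,-0.7,0],[-0.1,0,-0.6,0,0],[-0.1,0,-0.6,0,0],[-0.1,0,-0.6,0,0],[-0.1,0.03,-0.55,0,0],[-0.1,0,0,0,0]]}' 20
python3 - <<'E'
from h import *
tcpJ()
t=cam('top'); s=cam('scene'); save(t,'t2.png'); save(s,'s2.png')
a=cv2.imread('pics/t2.png')[230:370,310:490]; b=cv2.imread('pics/s2.png')[120:260,290:470]
cv2.imwrite('pics/c2.png',cv2.resize(np.vstack([a,b]),None,fx=4.2,fy=2.1*1.0,interpolation=cv2.INTER_CUBIC) if 0 else cv2.resize(np.hstack([a,b]),None,fx=2.2,fy=2.2,interpolation=cv2.INTER_CUBIC))
for n,c in(('t',t),('s',s)):
    Q=J(cloud(c)); X,Y,Z=Q[...,0],Q[...,1],Q[...,2]
    for nm,m in dict(bar=(abs(Z-61)<4)&(X>-30)&(X<65)&(abs(Y-80)<14),knob=(Z>75)&(Z<100)&(abs(X+7)<15)&(abs(Y-80)<15),tab=(Z>58)&(Z<75)&(abs(X)<30)&(Y<0)&(Y>-80)).items():
        q=Q[m]
        if len(q)>5: print(n,nm,len(q),q.min(0),q.max(0),q.mean(0), np.polyfit(q[:,0],q[:,1],1) if nm=='bar' else '')
E
```

```text
clock: 9.32
tcp_pos: [0.4056, -0.2607, 0.3589]
orientation: [0.0, 0.174, 0.985, -0.0]
wrist_force: [0.7, 1.1, 0.1]
finger_gap: 0.0385
grip_force: 0.0
clock 9.32 grasp pt deck mm [ -7.8 -16.8 174.9] tool x yaw 160.01244736955542 F [0.7 1.1 0.1] gap 38.47339901737797 grip 0.0
t bar 282 [-29.9  69.3  57. ] [65.  88.3 65. ] [20.9 80.4 61.1] [ 0.  80.4]
t knob 46 [-14.4  73.6  77.5] [-0.7 88.  98.7] [-7.5 80.9 92. ] 
s bar 209 [-28.6  70.   57.2] [64.7 89.7 65. ] [20.  82.2 62.3] [-0.  82.9]
s knob 81 [-16.6  72.5  75.1] [ 1.2 88.1 99.4] [-9.9 82.3 89.6]
```

View pics/c2.png

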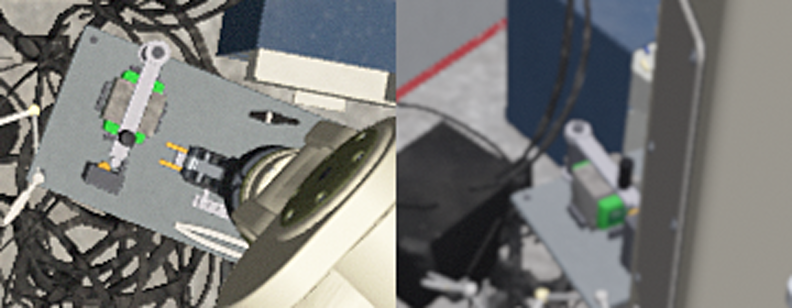

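The left half shows the keeper bar across the transformer with its end at the catch, and the knob at about (127,138). The fit gives an angle of about 0. Next I'll measure the pointer-to-notch distance precisely on rectified images from the first frame.

Run:
```python
from h import *
c=cam('top'); f=240/np.tan(np.radians(c['vfov'])/2)
im=cv2.imread('pics/top0.png')
def rect(h,x0,x1,y0,y1,s=.25):
    xs=np.arange(x1,x0,-s); ys=np.arange(y1,y0,-s)   # rows: x down from x1; cols: y from y1 decreasing
    X,Y=np.meshgrid(xs,ys,indexing='ij'); w=np.stack([X,Y],-1)/1000@B+o
    p=np.dstack([w,np.full(X.shape,.13+h/1000)])-np.array(c['origin']); q=p@rot(c['attitude'])
    return cv2.remap(im,(f*q[...,0]/q[...,2]+c['cx']).astype('float32'),(f*q[...,1]/q[...,2]+c['cy']).astype('float32'),cv2.INTER_CUBIC),xs,ys
A,_,ys=rect(24,-60,5,0,-100)
for yv in range(0,-100,-10): cv2.line(A,(int(-yv*4),0),(int(-yv*4),6 if yv%50 else 14),(0,0,255),1)
T,_,_=rect(67,-60,5,0,-100)
cv2.imwrite('pics/r3.png',cv2.resize(np.vstack([A,T]),None,fx=2,fy=1.15*1.0))
def prof(h,xa,xb):
    r,xs,ys=rect(h,xa,xb,-100,0); 
    r,xs,ys=rect(h,xa,xb,-100,0,.5); return ys,cv2.cvtColor(r,cv2.COLOR_BGR2GRAY).mean(0)
for n,h,xa,xb in(('clip',23,-49,-35),('clip inner',23,-40,-34),('clip outer',23,-50,-44),('ptr',26,-32,-27),('tab',67,-16,1)):
    y,g=prof(h,xa,xb); print(n,'from y=0 step -2:',g[::4].astype(int))
```

```text
Traceback (most recent call last):
cv2.error: OpenCV(4.12.0) /io/opencv/modules/imgproc/src/imgwarp.cpp:1703: error: (-215:Assertion failed) !_map1.empty() in function 'remap'
```

Argument order error (y0 and y1 swapped); fixing it.

Run:
```python
from h import *
c=cam('top'); f=240/np.tan(np.radians(c['vfov'])/2)
im=cv2.imread('pics/top0.png')
def rect(h,x0,x1,s=.25):
    xs=np.arange(x1,x0,-s); ys=np.arange(0,-100,-s)
    X,Y=np.meshgrid(xs,ys,indexing='ij'); w=np.stack([X,Y],-1)/1000@B+o
    p=np.dstack([w,np.full(X.shape,.13+h/1000)])-np.array(c['origin']); q=p@rot(c['attitude'])
    return cv2.remap(im,(f*q[...,0]/q[...,2]+c['cx']).astype('float32'),(f*q[...,1]/q[...,2]+c['cy']).astype('float32'),cv2.INTER_CUBIC)
A=rect(24,-60,5)
for yv in range(0,-100,-10): cv2.line(A,(-yv*4,0),(-yv*4,6 if yv%50 else 14),(0,0,255),1)
cv2.imwrite('pics/r3.png',cv2.resize(np.vstack([A,rect(67,-60,5)]),None,fx=2,fy=1.15))
for n,h,xa,xb in(('clip',23,-49,-35),('clip inner',23,-40,-34),('clip outer',23,-50,-44),('ptr',26,-32,-27),('tab',67,-16,1)):
    print(n,'from y=0 step -2:',cv2.cvtColor(rect(h,xa,xb),cv2.COLOR_BGR2GRAY).mean(0)[::8].astype(int))
```

```text
clip from y=0 step -2: [159 158 150 164 205 188 167 199 206 197 189 185 203 203 192 184 191 203 205 203 184 191 206 203 203 195 179  97  48 101 117 110 110 105  98  75 104 114 106 115 156 202 205 203 196 171 186 203 202
 196]
clip inner from y=0 step -2: [158 159 148 161 218 193 169 225 228 218 203 188 215 222 219 192 196 230 218 212 189 205 228 225 216 202 184 105  68 115 122 109 114 104 101  80 106 114 109 129 170 216 225 226 210 174 209 224 223
 215]
clip outer from y=0 step -2: [159 157 153 156 169 166 161 163 165 159 163 165 167 162 149 162 165 163 170 169 162 166 167 168 171 174 156  78  52 110 118 110 116 120 111  75 102 117 106 111 145 168 166 166 167 157 152 166 165
 166]
ptr from y=0 step -2: [159 159 164 164 159 152 169 233 229 173 151 161 160 154 163 160 159 166 159 157 159 157 161 160 160 160 165 163 159 157 158 161 160 161 164 161 163 163 159 153 155 158 161 165 156 154 161 158 159
 158]
tab from y=0 step -2: [ 81  91  99  92 166 249 244 241 244 253 168  49  73  68  80 164 231 219 217 216 218 217 216 217 216 216 217 215 216 218 217 217 216 216 217 217 216 218 216 216 216 216 216 216 216 215 217 217 216
 216]
```

View pics/r3.png

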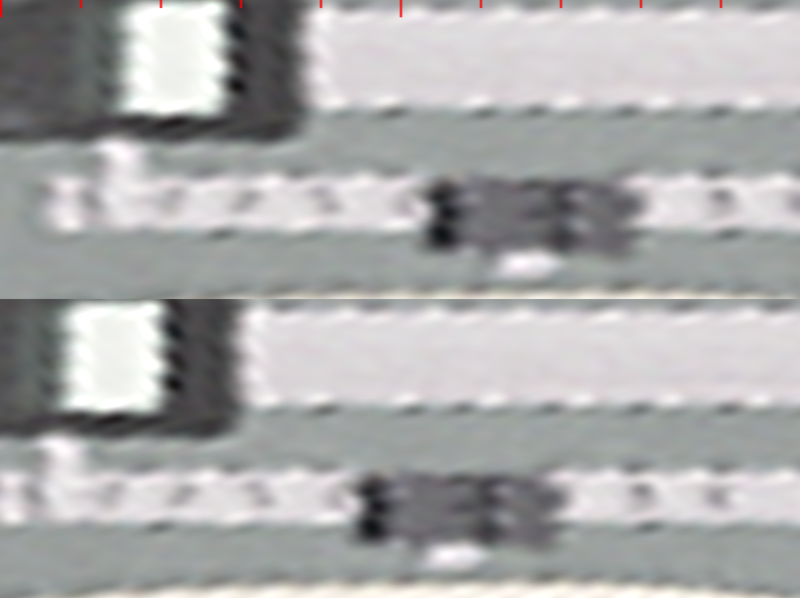

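```bash
python3 -m handwheel '{"deltas":[[-0.1,0,0.06,0.6,0],[-0.1,0,0,0.6,0],[-0.1,0,0,0.6,0],[-0.1,0,0,0.6,0],[-0.1,0,0,0.42,0],[-0.1,0,0,0,0],[-0.1,0,0,0,0]]}' 60
python3 -c "
from h import *
tcpJ()"
python3 -m handwheel '{"deltas":[[-1,0,0,0,0],[-1,0,0,0,0],[-1,0,0,0,0],[-1,0,0,0,0]]}' 60
python3 -c "
from h import *
tcpJ()"
```

```text
clock: 10.4
tcp_pos: [0.4073, -0.2567, 0.2467]
orientation: [0.0, 0.172, 0.985, -0.0]
wrist_force: [-0.3, 0.3, -0.3]
finger_gap: 0.0386
grip_force: 0.0
clock 10.40 grasp pt deck mm [ -7.6 -12.6  62.7] tool x yaw 160.2228788135418 F [-0.3  0.3 -0.3] gap 38.58811930839494 grip 0.0
clock: 10.9
tcp_pos: [0.407, -0.2579, 0.247]
orientation: [0.001, 0.172, 0.985, -0.001]
wrist_force: [-2.4, -3.3, 5.9]
finger_gap: 0.0107
grip_force: 60.3
clock 10.90 grasp pt deck mm [ -7.5 -13.7  63. ] tool x yaw 160.1385748830248 F [-2.4 -3.3  5.9] gap 10.744452124192268 grip 60.32611906528473
```

```bash
python3 -m handwheel '{"deltas":[[-1,0,0,-0.03,0],[-1,0,-0.15,0,0],[-1,0,-0.15,0,0],[-1,0,-0.15,0,0],[-1,0,-0.15,0,0],[-1,0,-0.15,0,0],[-1,0,-0.15,0,0],[-1,0,-0.15,0,0],[-1,0,-0.15,0,0],[-1,0,-0.15,0,0],[-1,0,0,0,0],[-1,0,0,0,0]]}' 60
python3 - <<'E'
from h import *
tcpJ()
t=cam('top'); save(t,'t4.png'); 
cv2.imwrite('pics/c4.png',cv2.resize(cv2.imread('pics/t4.png')[230:370,310:490],None,fx=4.4,fy=4.2,interpolation=cv2.INTER_CUBIC))
E
```

```text
clock: 12.4
tcp_pos: [0.3896, -0.3058, 0.247]
orientation: [0.001, 0.171, 0.985, 0.003]
wrist_force: [6.1, 7.5, 2.1]
finger_gap: 0.0109
grip_force: 60.0
clock 12.40 grasp pt deck mm [ -7.6 -64.7  63. ] tool x yaw 160.2723403127492 F [6.1 7.5 2.1] gap 10.925459245632881 grip 60.0082129240036
```

View pics/c4.png

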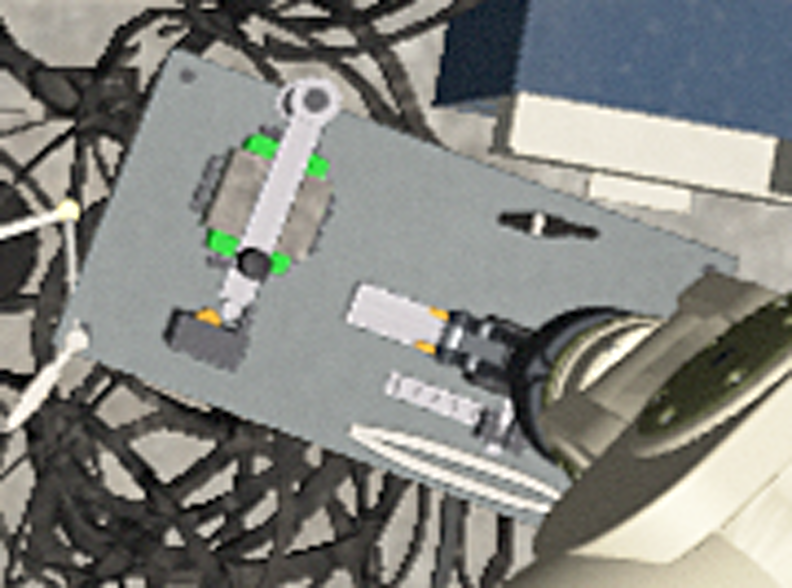

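The keeper is still shut. The sled has been drawn about 51 mm, and the pointer is just visible near (500,400), next to the clip at (495,430). Now the final 3 mm, then a rectified check.

```bash
python3 -m handwheel '{"deltas":[[-1,0,-0.08,0,0],[-1,0,0,0,0],[-1,0,0,0,0],[-1,0,0,0,0]]}' 60
python3 - <<'E'
from h import *
tcpJ()
c=cam('top'); save(c,'t5.png'); f=240/np.tan(np.radians(c['vfov'])/2)
def rect(im,h,x0,x1,y0=0,y1=-100,s=.25):
    xs=np.arange(x1,x0,-s); ys=np.arange(y0,y1,-s)
    X,Y=np.meshgrid(xs,ys,indexing='ij'); w=np.stack([X,Y],-1)/1000@B+o
    p=np.dstack([w,np.full(X.shape,.13+h/1000)])-np.array(c['origin']); q=p@rot(c['attitude'])
    return cv2.remap(im,(f*q[...,0]/q[...,2]+c['cx']).astype('float32'),(f*q[...,1]/q[...,2]+c['cy']).astype('float32'),cv2.INTER_CUBIC)
i0=cv2.imread('pics/top0.png'); i5=cv2.imread('pics/t5.png')
A=np.vstack([rect(i0,26,-60,5),rect(i5,26,-60,5)])
for yv in range(0,-100,-10): cv2.line(A,(-yv*4,0),(-yv*4,6 if yv%50 else 14),(0,0,255),1)
cv2.imwrite('pics/r5.png',cv2.resize(A,None,fx=2,fy=1.15))
# pin displacement by template matching on yellowness (R-B)
def yel(i,a,b): r=rect(i,16,-25,12,a,b).astype('float32'); return np.clip(r[...,2]-r[...,0]-40,0,None)
y0=yel(i0,40,-5).sum(0); y5=yel(i5,-15,-60).sum(0)
for sh in (y0,y5): print(sh[::8].astype(int))
E
```

```text
clock: 12.95
tcp_pos: [0.3886, -0.3086, 0.2471]
orientation: [0.001, 0.171, 0.985, 0.003]
wrist_force: [5.8, 7.5, 1.5]
finger_gap: 0.011
grip_force: 60.1
clock 12.95 grasp pt deck mm [ -7.6 -67.7  63.1] tool x yaw 160.28335275869554 F [5.8 7.5 1.5] gap 11.015942527050418 grip 60.08453607559204
[   0    0 2497 4817 4418 3849 4099 4119 3982 4614 4036 3690 3115  120    0    0    0    0    0    0    0    0    0]
[   0 2223 4962 4278 4035 3571   54    0    0    0    0    0    0    0    0    0    0    0    0    0    0    0    0]
```

View pics/r5.png

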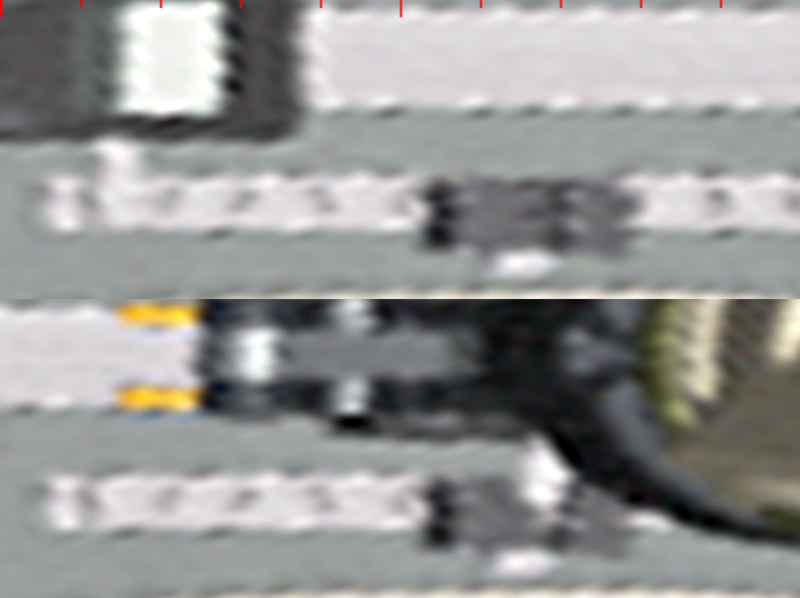

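In the rectified picture the pointer is at column 545 (y ≈ −68.1). The clip's top runs over columns 452–632, centre 542, so the pointer is in the notch. The grip is steady, so I'm handing in.

```bash
python3 -c "
from workcell import hand_in
print(hand_in())"
```

```text
the job is handed in; nothing more can be done
None
```

The job is handed in at about 13 s: the keeper bar is shut against its stop past the catch, and the arm still holds the sled with its pointer in the notch, within about 0.5 mm by the camera; the tweezers and jack plug were not touched.

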